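Lift the tealight carrier out of the dust box and hold it level

ROBOT

A 6-joint arm with a two-finger parallel gripper is mounted at the origin on a cart in front of the work surface, level with it; the furniture and walls round the work are solid. World frame = base frame: x ahead of the robot, y to its left, z up, the work surface at z = 0. Lengths are in mm, angles in rad, forces in N, time in s.
With the tool pointing down it reaches from about 300 to 850 mm from the base axis. Payload 5.4 kg.
Tool frame: the origin (TCP) lies midway between the tips of the shut fingers; the grasp point (between the pads) lies bot.grasp_offset behind it (bot.grasp_offset is the distance from the TCP to the grasp point, in mm); x points along the fingers, y is the direction in which the jaws open and shut, and the axes are right-handed (so a half turn about x gives the same grasp; the last joint's range is limited). The gripper opens to 85 mm and grips with 20 to 120 N. Pads are 22 mm wide; open, the fingers measure 114 mm over their backs; the gripper's body (76 mm by 85 mm) begins 54 mm behind the grasp point. The pads swing forward as they close: fully open they stand 13 mm farther back than shut.
Start: joints at [1.078, 0.158, 1.597, -0, 1.386, -0.21], TCP at [160.462, 552.14, 231.299] pointing down, gripper open.
Joint ranges: [-2.91, 2.91], [-0.94, 2.29], [0.18, 2.7], [-1.29, 4.43], [0.17, 2.64], [-3, 3]. Speed limits (rad/s): [2.57, 2.57, 3.14, 3.14, 3.14, 3.14].

INTERFACE

Orientations are given as a unit quaternion [w, x, y, z].
In Python, from rig import bot, readout, cams, sign_off gives the robot as it stands. The module is installed in compiled form; this text tells all that it offers. Calls block until the motion is done:
- bot.move_to(position, orientation): joint-space move of the TCP to a pose.
- bot.move_l(position, max_speed=150, rot=None): straight line of the TCP; rot=None keeps the orientation; max_speed is the mean speed in mm/s.
- bot.set_joints(angles): joint-space move.
- bot.gripper_to(opening): opening from 0.0 (shut) to 1.0 (fully open); the grip force is fixed at half the most; returns when the fingers have stopped.
- bot.sleep(seconds).
- bot.solve_ik(position, orientation): joint angles nearest the present ones, or None.
- readout.get_obs(): the state.
- cams.camera(name): name is "side" or "top" or "wrist"; returns the picture (480x640x3 uint8, blue, green, red); there is no depth.
- cams.get_calibration(name): a dict with "fx", "fy", "cx", "cy" (pixels), "rvec" (rotation vector, rad) and "tvec" (3), from world to camera coordinates, as OpenCV has them; the wrist camera has in their place "mount" (4x4, takes a point from camera to tool coordinates, whose origin is the TCP and whose axes are the tool frame's). Camera axes: x right, y down, z forward; pixel columns grow to the right and rows downward; lengths in mm; the calibration is good to about 2 mm. A picture is of the moment at which its call begins: read the wrist's pose just before it. get_calibration takes no time and is no camera call.
A pose or a line that the arm cannot do raises bot.Unreachable and nothing moves.
- sign_off(): hands the job in, once; it reports no verdict.
The state is a dict: "time_s": time; "joint_pos": joint angles; "qvel": joint speeds; "effort": joint torques, N m; "eef_pos": TCP position; "ee_rot": TCP orientation; "contact_force": force on the tool from outside, world axes, zero at the start; "ft_torque": the same for the moment, N m; "finger_gap": opening from 0.0 (shut) to 1.0 (fully open).
Only numpy, scipy, OpenCV 4.12 (cv2) and the standard library are available. Lean on these libraries where they do the work, as an engineer would, in place of code of your own. Each camera call takes 0.05 s, during which the arm holds its last target.

TASK

Slide the clear cover of the dust box all the way open, until it lies over the box's wooden roof. Then take the small carrier with the two tealights by its handle bar, lift it straight up out of the box without tipping it, and hold it level and quite still with its underside at least 12 cm above the top of the box; the program ends still holding it there, after at least three seconds of stillness. Both tealights stay in their wells, the cover stays open, and everything else on the table stays where it is.

Things in the scene. Friction and masses are not known exactly. Their poses are not given: they have to be found in the camera images.
- dust_box: Fixed low box of pale wood, 186 (x) x 264 (y) mm, walls 94 mm high, aluminium tracks along its long sides (tops at 106 mm). Origin: centre of its underside, z up, y along the tracks. Two bays: the -y bay (inside 170 x 120 mm, floor at 12 mm) is closed only by the sliding cover; the +y bay has a fixed plywood roof (top at 93 mm).
- open_bay (a point): Centre of the floor of the open-topped (-y) bay: at [0, -64, 12] mm in the dust box's frame; axes as the dust box.
- cover (a joint): Travel of the cover along its tracks, m: 0 = shut over the -y bay, 0.128 = fully open against the stop, over the roof. It slides towards +y of the dust box, needs some 2 N, and stays where it is left; it may start a little open.
- cover_grip (a point): Point on the cover (clear pane in an aluminium frame, 172 x 130 x 7 mm): middle of its black upright grip bar, 5 mm under the bar's top and 122.5 mm above the table. The bar is 60 mm long along the dust box's x, 12 mm thick along its y, and rises 24 mm above its foot plate (top at 103.5 mm). Axes as the dust box. Pinch the bar with fingers closing along the box's y.
- carrier: Loose dark-wood carrier, base 104 (x) x 64 (y) x 10 mm, with two round wells (42 mm across, 6 mm deep) at x = -26 and +26 mm; two brass posts at y = -27 and +27 mm carry a handle bar along y. About 0.3 kg (0.2 to 0.45). Origin: centre of its underside, z up. It stands on the floor of the open bay, turned by up to 0.25 rad in the box.
- carrier_grip (a point): Middle of the carrier's wooden handle bar, 63 mm above the carrier's underside; the bar is 72 mm long (along the carrier's y), 14 mm thick (x) and 14 mm high, so its top is at 70 mm. Pinch it here with fingers closing along the carrier's x; the centre of mass is straight below. The tealights' tops reach 20 mm above the carrier's underside.
- red_tealight: Loose tealight with red wax, 39 mm across, 15 mm high, in one well of the carrier. Origin: centre of its underside.
- white_tealight: Loose tealight with white wax, 39 mm across, 15 mm high, in the other well of the carrier. Origin: centre of its underside.
- red_well (a point): Centre of the floor of the red tealight's well, at [-26, 0, 4] mm in the carrier's frame.
- white_well (a point): Centre of the floor of the white tealight's well, at [26, 0, 4] mm in the carrier's frame.
- turned_pot: Bystander: turned wooden pot, 71 mm across, 62 mm high, to the right of the box. Origin: centre of underside.
- sanding_block: Bystander: cork sanding block, 45 x 72 x 26 mm. Origin: centre of underside.
- lidded_pot: Bystander: wooden pot with a knobbed lid, 78 mm across, 98 mm high, to the left of the box. Origin: centre of underside.
- small_mortar: Bystander: small wooden mortar with an upright pestle, 60 mm across, 143 mm high, to the left of the box. Origin: centre of underside.
- cup: Bystander: low wooden cup, 76 mm across, 30 mm high. Origin: centre of underside.

How it is judged:
By the outcome, as a careful person would: the job done as asked, in the order asked, and still so for the second after the job is handed in, while the arm keeps its last pose, push and grip.
It also fails if it takes over 56 s, if anything falls off the work surface, if the arm or the gripper's body presses on something with over 40 N, if the wrist force passes 120 N, or if a joint passes its speed limit or range.

## Working session

There is one attempt and no reset: what is moved stays moved. The work goes in short steps, each a Python script; the robot and the scene stay as the last script left them, time stands still between calls to the robot, and variables do not carry over. Pictures are saved under pics/ and viewed, and the job is handed in when it is done.

```bash
mkdir -p pics; python3 - <<'E'
from rig import bot, readout, cams
import cv2
o=readout.get_obs()
for k,v in o.items(): print(k,v)
print(bot.grasp_offset)
for n in ["side","top","wrist"]:
    print(n,cams.get_calibration(n))
    cv2.imwrite(f"pics/{n}0.png",cams.camera(n))
E
```

```text
time_s 0.0
joint_pos [ 1.07792834e+00  1.59109339e-01  1.59827800e+00 -4.63783030e-07
  1.38620459e+00 -2.10098734e-01]
qvel [ 2.55733347e-03  8.95267219e-05  4.53055766e-04 -1.58542683e-05
 -8.32953478e-04  1.14063031e-03]
effort [-1.63212694e-04 -3.95996046e+01 -3.31431592e+01 -2.28704471e-04
  8.38466833e-03 -4.96020249e-06]
eef_pos [160.15174307 551.59630962 230.26012174]
ee_rot [ 0.69980759  0.09897752  0.70029402 -0.1003049 ]
contact_force [-0.23827341 -0.60138012  0.28283805]
ft_torque [ 0.02068135 -0.03808012  0.00685602]
finger_gap 0.9995356678654701
18.700000000000003
side {'fx': 535.7965187801434, 'fy': 535.7965187801434, 'cx': 312.5000694619931, 'cy': 243.80840829252892, 'rvec': array([ 2.10664481, -0.24319125,  0.15711281]), 'tvec': array([-454.653281  ,  198.91242929,  978.02412239])}
top {'fx': 442.8831049372827, 'fy': 442.8831049372827, 'cx': 320.6439164663282, 'cy': 245.59352850791382, 'rvec': array([ 2.13415024, -2.19620483,  0.12720042]), 'tvec': array([ 109.7685834 ,  513.13412074, 1034.82248482])}
wrist {'fx': 356.73886378476004, 'fy': 356.73886378476004, 'cx': 318.97954563744264, 'cy': 241.5248993259199, 'mount': array([[-1.22725568e-03, -3.00508338e-01,  9.53778398e-01,
        -1.41777088e+02],
       [ 9.99999232e-01, -2.03647654e-04,  1.22256587e-03,
         1.68072613e-01],
       [-1.73156503e-04,  9.53779166e-01,  3.00508357e-01,
        -7.63882593e+01],
       [ 0.00000000e+00,  0.00000000e+00,  0.00000000e+00,
         1.00000000e+00]])}
```

View pics/top0.png

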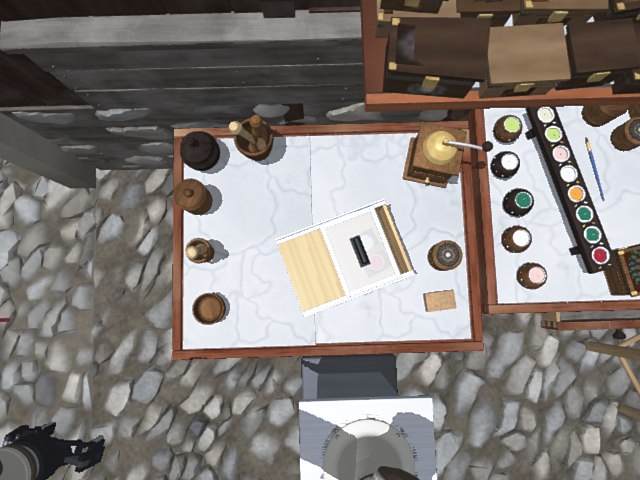

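View pics/side0.png

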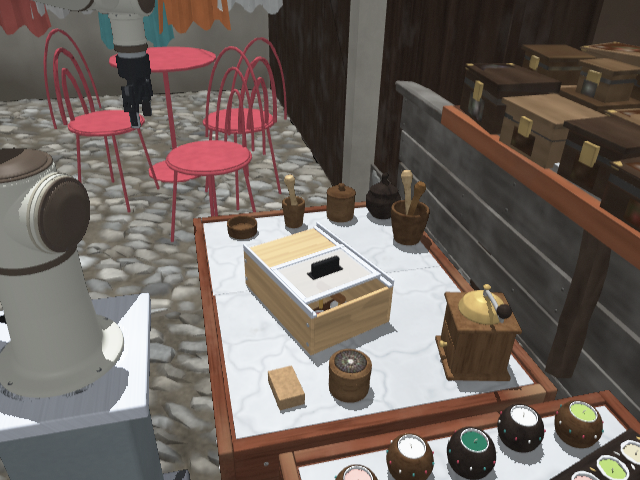

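View pics/wrist0.png

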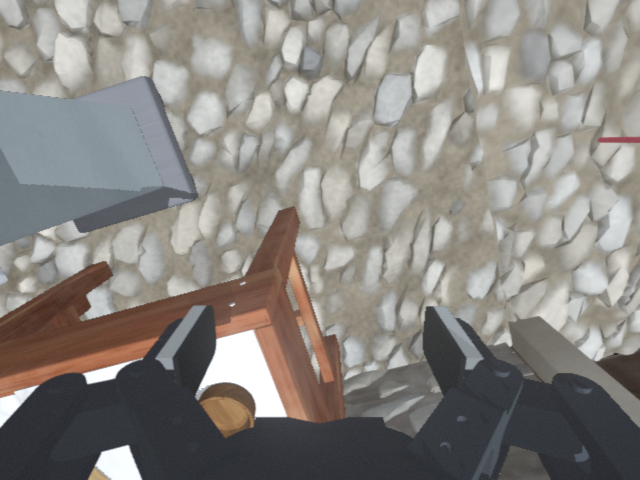

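```bash
python3 - <<'E'
import cv2
a=cv2.imread("pics/top0.png")[190:325,265:425]
cv2.imwrite("pics/top0c.png",cv2.resize(a,None,fx=5,fy=4.4,interpolation=cv2.INTER_CUBIC)[:600,:800])
a=cv2.imread("pics/side0.png")[215:355,235:400]
cv2.imwrite("pics/side0c.png",cv2.resize(a,None,fx=4.2,fy=4.2,interpolation=cv2.INTER_CUBIC))
E
```

```text
(no output)
```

View pics/top0c.png

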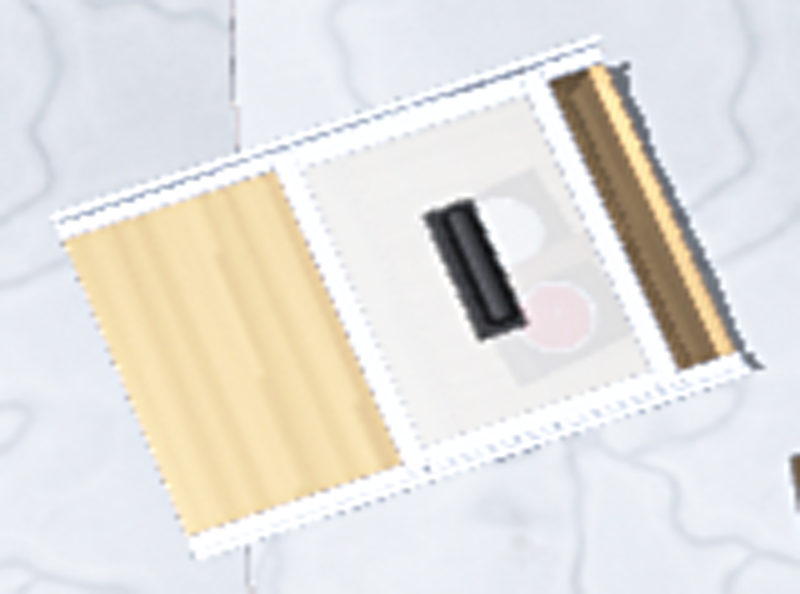

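View pics/side0c.png

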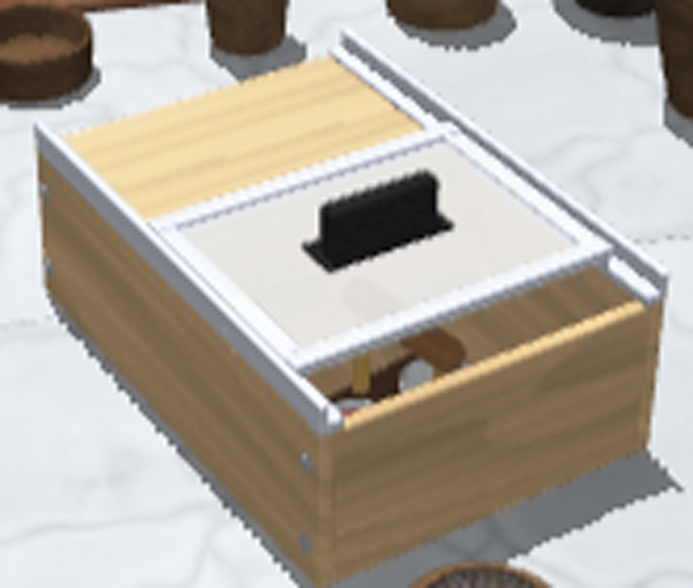

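```bash
cat > h.py <<'E'
import numpy as np, cv2
from rig import bot, readout, cams
from scipy.spatial.transform import Rotation as R
def fixedcam(n):
    c=cams.get_calibration(n); K=np.array([[c['fx'],0,c['cx']],[0,c['fy'],c['cy']],[0,0,1]])
    return K,R.from_rotvec(c['rvec']).as_matrix(),np.array(c['tvec'])
def wristcam(obs):
    c=cams.get_calibration('wrist'); K=np.array([[c['fx'],0,c['cx']],[0,c['fy'],c['cy']],[0,0,1]])
    q=obs['ee_rot']; T=np.eye(4); T[:3,:3]=R.from_quat([q[1],q[2],q[3],q[0]]).as_matrix(); T[:3,3]=obs['eef_pos']
    W=np.linalg.inv(T@c['mount']); return K,W[:3,:3],W[:3,3]
def unproj(cam,uv,z):
    K,Rm,t=cam; C=-Rm.T@t; d=Rm.T@np.linalg.inv(K)@np.array([uv[0],uv[1],1.]); return C+d*(z-C[2])/d[2]
def proj(cam,P):
    K,Rm,t=cam; p=(Rm@np.atleast_2d(P).T).T+t; p=p@K.T; return p[:,:2]/p[:,2:]
def quat(ydir_deg):
    """tool down, tool y (jaw) at angle in world xy plane"""
    a=np.radians(ydir_deg); x=np.array([0,0,-1.]); y=np.array([np.cos(a),np.sin(a),0]); z=np.cross(x,y)
    q=R.from_matrix(np.c_[x,y,z]).as_quat(); return [q[3],q[0],q[1],q[2]]
E
python3 - <<'E'
from h import *
t=fixedcam('top'); s=fixedcam('side')
print('camC',-t[1].T@t[2],-s[1].T@s[2])
f=lambda p:(265+p[0]/5-.4,190+p[1]/4.4-.4)
g=lambda p:(235+p[0]/4.2-.4,215+p[1]/4.2-.4)
P=[unproj(t,f(p),106) for p in [(55,215),(600,38),(750,372),(193,555)]]
for p in P: print('top',p.round(1))
print([np.linalg.norm(P[i]-P[(i+1)%4]).round(1) for i in range(4)], np.mean(P,0))
Q=[unproj(s,g(p),106) for p in [(342,30),(668,275),(325,432),(35,122)]]
for p in Q: print('side',p.round(1))
print([np.linalg.norm(Q[i]-Q[(i+1)%4]).round(1) for i in range(4)], np.mean(Q,0))
for i in (0,3):
  for A in (P,Q):
    j=1 if i==0 else 2
    d=A[i]-A[j]; print('ydir',np.degrees(np.arctan2(d[1],d[0])))
E
```

```text
camC [ 396.34859639  101.50153872 1085.734116  ] [ 259.3422877  -816.79774518  684.3902145 ]
top [526.2 195.4 106. ]
top [610.6 -51.7 106. ]
top [ 437.9 -110.4  106. ]
top [354.1 138.1 106. ]
[np.float64(261.2), np.float64(182.4), np.float64(262.2), np.float64(181.4)] [482.20252675  42.84476432 106.        ]
side [522.2 197.  106. ]
side [610.2 -53.4 106. ]
side [ 434.6 -127.1  106. ]
side [351.3 137.8 106. ]
[np.float64(265.3), np.float64(190.5), np.float64(277.6), np.float64(180.8)] [479.57742026  38.57199777 106.        ]
ydir 108.86337302182015
ydir 109.3656204942542
ydir 108.6345340688746
ydir 107.44653342069913
```

```bash
python3 - <<'E'
from h import *
a=cv2.imread("pics/top0.png")[222:276,340:395]
cv2.imwrite("pics/top0d.png",cv2.resize(a,None,fx=11,fy=11,interpolation=cv2.INTER_CUBIC))
a=cv2.imread("pics/side0.png")[248:288,300:350]
cv2.imwrite("pics/side0d.png",cv2.resize(a,None,fx=14,fy=14,interpolation=cv2.INTER_CUBIC))
E
```

```text
(no output)
```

View pics/top0d.png

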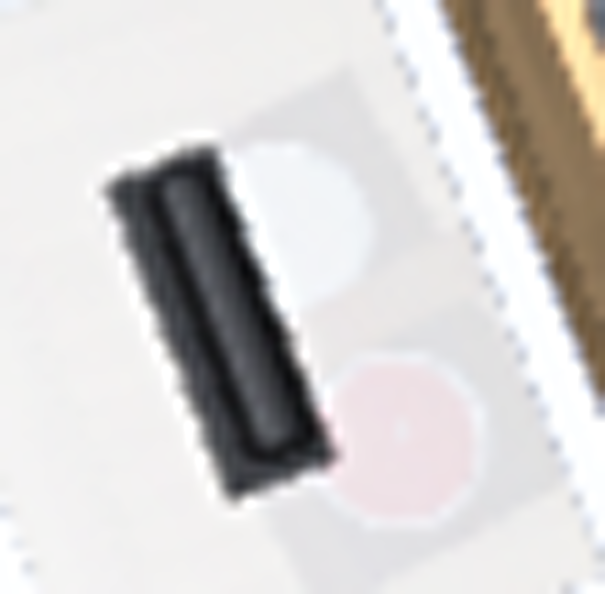

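View pics/side0d.png

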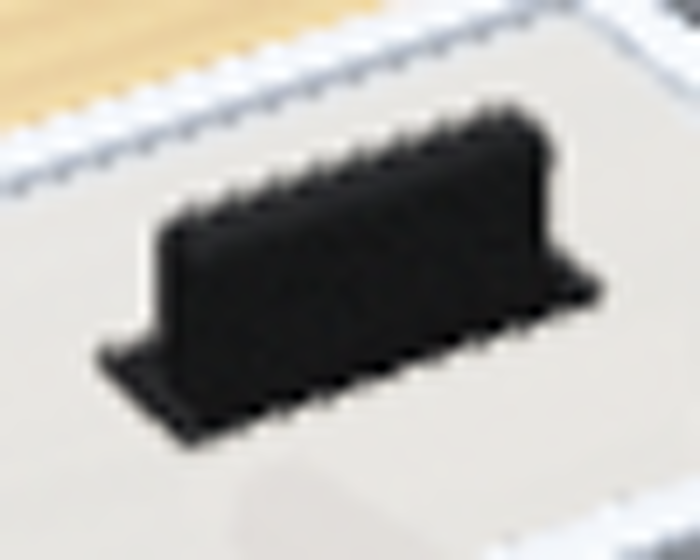

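```bash
python3 - <<'E'
from h import *
t=fixedcam('top'); s=fixedcam('side')
f=lambda p:(340+p[0]/11-.45,222+p[1]/11-.45)
g=lambda p:(300+p[0]/14-.45,248+p[1]/14-.45)
th=np.radians(18.7); c=np.array([482.2,42.8]); Rb=np.array([[np.cos(th),-np.sin(th)],[np.sin(th),np.cos(th)]])
def rep(n,P): print(n,P.round(1),'box',(Rb.T@(P[:2]-c)).round(1))
rep('bartop',unproj(t,f((228,313)),127.5))
for p in [(108,188),(213,148),(330,458),(232,498)]: rep('foot',unproj(t,f(p),103.5))
rep('footc',np.mean([unproj(t,f(p),103.5) for p in [(108,188),(213,148),(330,458),(232,498)]],0))
rep('sidefoot',unproj(s,g((190,445)),103.5));rep('sidefoot',unproj(s,g((603,293)),103.5));rep('sidefoot',unproj(s,g((95,352)),103.5))
rep('sidetop',unproj(s,g((170,225)),127.5));rep('sidetop',unproj(s,g((548,135)),127.5))
rep('red',unproj(t,f((400,438)),32)); rep('white',unproj(t,f((290,225)),32))
rep('carrier corner',unproj(t,f((345,65)),22))
o=readout.get_obs();print(o['joint_pos'])
E
```

```text
bartop [492.8   9.7 127.5] box [ -0.6 -34.7]
foot [521.4  30.8 103.5] box [ 33.3 -23.9]
foot [529.    9.2 103.5] box [ 33.6 -46.9]
foot [465.2 -12.  103.5] box [-33.7 -46.5]
foot [457.7   8.1 103.5] box [-34.4 -25. ]
footc [493.3   9.  103.5] box [ -0.3 -35.6]
sidefoot [463.9 -15.  103.5] box [-35.8 -48.9]
sidefoot [528.6   8.3 103.5] box [ 32.9 -47.6]
sidefoot [456.4   9.3 103.5] box [-35.1 -23.4]
sidetop [465.    2.5 127.5] box [-29.2 -32.6]
sidetop [521.1  13.2 127.5] box [ 27.4 -40.5]
red [474.1 -35.7  32. ] box [-32.8 -71.7]
white [521.3 -13.7  32. ] box [ 18.9 -66. ]
carrier corner [557.7 -28.4  22. ] box [ 48.7 -91.6]
[ 1.07792739e+00  1.58930065e-01  1.59792871e+00 -1.40102323e-05
  1.38621901e+00 -2.10078567e-01]
```

```bash
python3 - <<'E'
from h import *
for a in (108.7,-71.3):
    for p in ([493,9.3,200],[493,9.3,106],[461,103,106]): print(a,p,np.round(bot.solve_ik(p,quat(a)),2) if bot.solve_ik(p,quat(a)) is not None else None)
for a in (18.7+6,198.7+6):
    for p in ([498,-25,310],[498,-25,56]): 
        q=bot.solve_ik(p,quat(a)); print(a,p,None if q is None else np.round(q,2))
E
```

```text
108.7 [493, 9.3, 200] [-0.23 -0.03  1.86 -0.    1.31 -2.12]
108.7 [493, 9.3, 106] [-0.23  0.09  1.94 -0.    1.12 -2.12]
108.7 [461, 103, 106] [-0.04  0.03  2.   -0.    1.11 -1.93]
-71.3 [493, 9.3, 200] [-0.23 -0.03  1.86 -0.    1.31  1.02]
-71.3 [493, 9.3, 106] [-0.23  0.09  1.94 -0.    1.12  1.02]
-71.3 [461, 103, 106] [-0.04  0.03  2.   -0.    1.11  1.21]
24.7 [498, -25, 310] [-0.29 -0.09  1.69 -0.    1.53 -0.72]
24.7 [498, -25, 56] [-0.29  0.18  1.95 -0.    1.01 -0.72]
204.7 [498, -25, 310] [-0.29 -0.09  1.69 -0.    1.53  2.42]
204.7 [498, -25, 56] [-0.29  0.18  1.95 -0.    1.01  2.42]
```

```bash
python3 - <<'E'
from h import *
bot.move_to([493,9.3,220],quat(-71.3))
bot.gripper_to(0.6)
o=readout.get_obs(); im=cams.camera('wrist'); cv2.imwrite('pics/w1.png',im)
print(o['time_s'],o['eef_pos'],o['finger_gap'])
w=wristcam(o)
print(proj(w,[[493,9.3,127.5],[521.4,19.2,127.5],[464.6,-.2,127.5]]).round(1))
E
```

```text
2.8583 [493.01645579   9.41594637 219.98023287] 0.6046029518807611
[[319.3 246.6]
 [318.9 203.7]
 [319.1 286.4]]
```

View pics/w1.png

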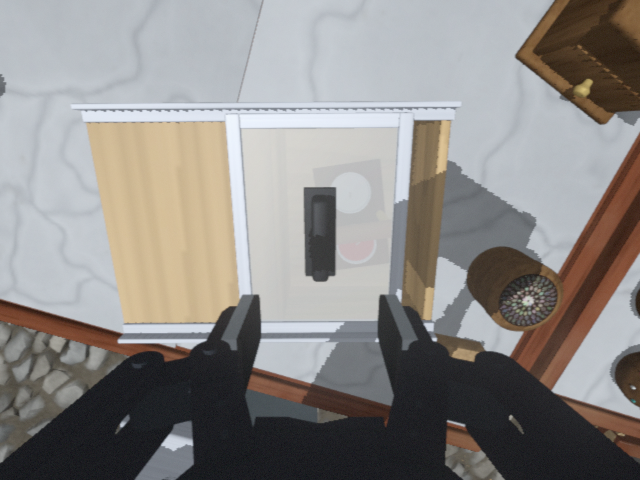

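```bash
python3 - <<'E'
from h import *
bot.move_l([493,9.3,107],max_speed=80)
o=readout.get_obs(); print(o['time_s'],o['eef_pos'],o['contact_force'])
im=cams.camera('wrist'); cv2.imwrite('pics/w2.png',im)
cv2.imwrite('pics/s2.png',cv2.resize(cams.camera('side')[180:340,220:420],None,fx=3.5,fy=3.5))
E
```

```text
4.475 [493.46762714   9.20895146 107.58101391] [-0.55057557 -0.7115486   0.38214376]
```

View pics/w2.png

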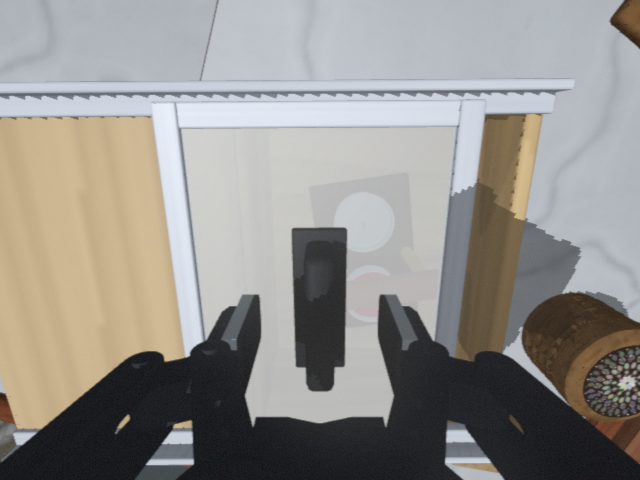

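View pics/s2.png

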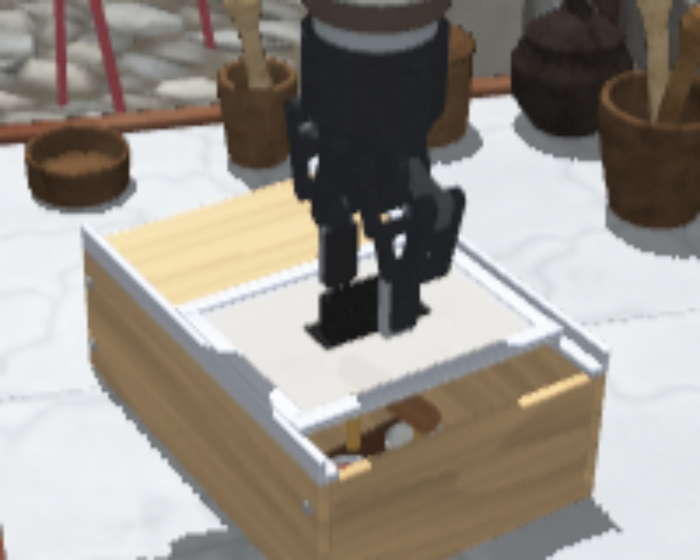

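```bash
python3 - <<'E'
from h import *
bot.gripper_to(0.0)
o=readout.get_obs(); print(o['time_s'],o['eef_pos'],o['contact_force'],o['finger_gap'])
u=np.array([np.cos(np.radians(108.7)),np.sin(np.radians(108.7)),0])
p0=np.array([493,9.3,107.])
bot.move_l(p0+u*40,max_speed=60)
o=readout.get_obs(); print(o['time_s'],o['eef_pos'],o['contact_force'],o['finger_gap'])
cv2.imwrite('pics/w3.png',cams.camera('wrist'))
E
```

```text
5.0167 [493.08367839   9.21178307 107.29248754] [-1.30601776 -0.20037473  2.80224405] 0.122869573231467
5.8333 [479.42426607  48.71932185 107.25152938] [-3.69225093  0.14193666  7.26553072] 0.12520759281239305
```

View pics/w3.png

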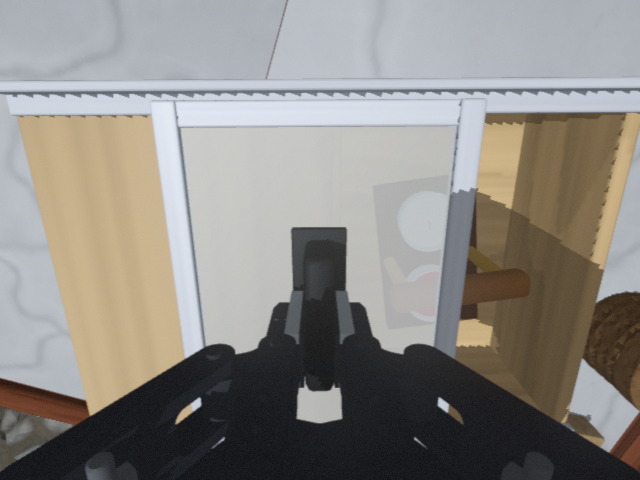

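```bash
python3 - <<'E'
from h import *
u=np.array([np.cos(np.radians(108.7)),np.sin(np.radians(108.7)),0])
p0=np.array([493,9.3,107.])
for d in (80,92,95,98,100,102,104,106):
    bot.move_l(p0+u*d,max_speed=60 if d<93 else 20)
    o=readout.get_obs(); f=o['contact_force']; along=(o['eef_pos']-p0)@u
    print(d,o['time_s'],along.round(2),f.round(1),'along',(f@u).round(1),o['finger_gap'].round(3))
    if f@u<-14: break
cv2.imwrite('pics/w4.png',cams.camera('wrist'));cv2.imwrite('pics/t4.png',cams.camera('top'))
E
```

```text
Traceback (most recent call last):
AttributeError: 'float' object has no attribute 'round'
```

```bash
python3 - <<'E'
from h import *
u=np.array([np.cos(np.radians(108.7)),np.sin(np.radians(108.7)),0])
p0=np.array([493,9.3,107.])
for d in (92,95,98,100,102,104,106):
    bot.move_l(p0+u*d,max_speed=60 if d<93 else 20)
    o=readout.get_obs(); f=o['contact_force']; along=(o['eef_pos']-p0)@u
    print(d,o['time_s'],round(along,2),np.round(f,1),'along',round(f@u,1),round(float(o['finger_gap']),3))
    if f@u<-14: break
cv2.imwrite('pics/w4.png',cams.camera('wrist'));cv2.imwrite('pics/t4.png',cams.camera('top'))
E
```

```text
92 7.05 93.83 [-5.  -0.   7.1] along 1.6 0.128
95 7.35 96.42 [-4.7 -1.1  7.6] along 0.5 0.124
98 7.65 99.33 [-3.8 -0.6  7.2] along 0.6 0.126
100 7.9 99.61 [-2.7 -8.7  5.4] along -7.4 0.123
102 8.15 99.66 [  0.6 -17.4   3.9] along -16.7 0.124
```

View pics/w4.png

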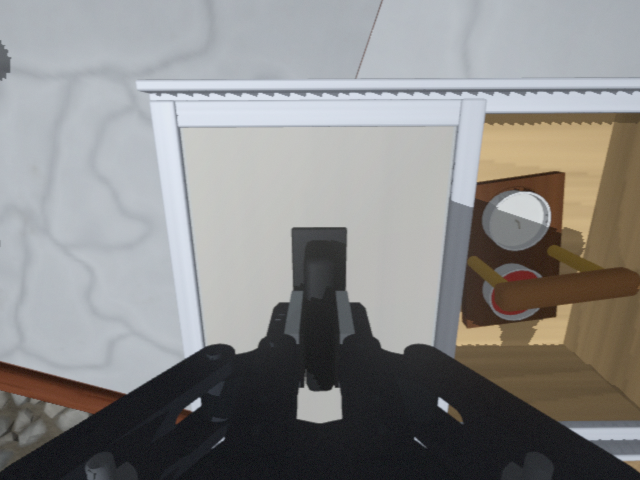

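```bash
python3 - <<'E'
from h import *
u=np.array([np.cos(np.radians(108.7)),np.sin(np.radians(108.7)),0])
p0=np.array([493,9.3,107.])
bot.move_l(p0+u*100.2,max_speed=20)
o=readout.get_obs(); print(o['time_s'],(o['eef_pos']-p0)@u,o['contact_force'])
bot.gripper_to(0.5)
bot.move_l(p0+u*99.6+np.array([0,0,120]),max_speed=150)
cv2.imwrite('pics/t5.png',cams.camera('top'))
# above carrier
bot.move_to([498,-25,240],quat(24.7))
bot.gripper_to(0.8)
o=readout.get_obs(); im=cams.camera('wrist'); cv2.imwrite('pics/w5.png',im)
np.savez('o5.npz',**{k:o[k] for k in('eef_pos','ee_rot')})
print(o['time_s'],o['eef_pos'],o['contact_force'])
a=cv2.imread("pics/t5.png")[190:325,265:425]
cv2.imwrite("pics/top5c.png",cv2.resize(a,None,fx=5,fy=5,interpolation=cv2.INTER_CUBIC)[:600,:800])
E
```

```text
8.5 99.62683736581133 [-2.42748748 -9.44180221  5.37512218]
11.9667 [498.00172312 -24.93784755 240.03529641] [ 0.49782669 -0.94584465  0.30903357]
```

View pics/w5.png

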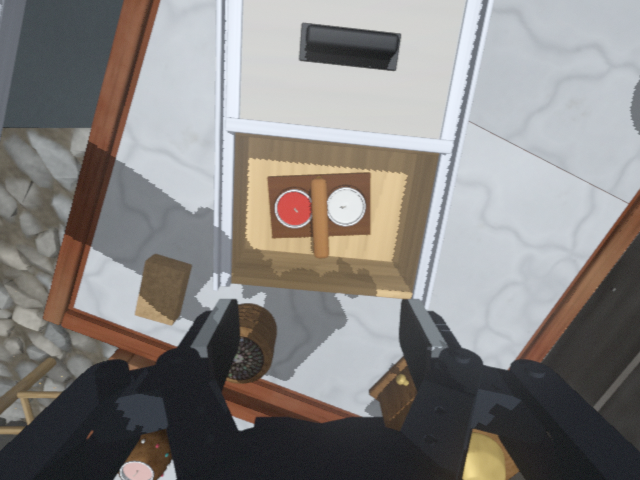

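View pics/top5c.png

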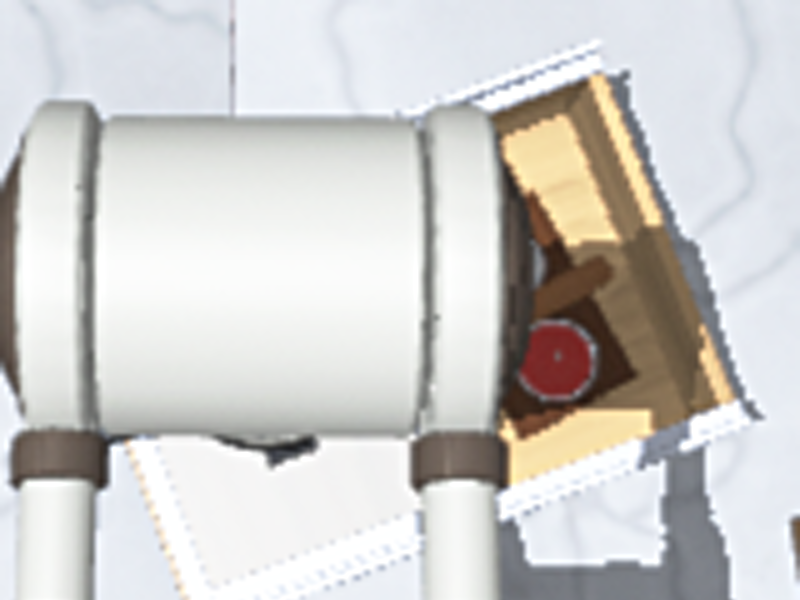

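```bash
python3 - <<'E'
import cv2
a=cv2.imread("pics/w5.png")[160:270,250:390]
cv2.imwrite("pics/w5c.png",cv2.resize(a,None,fx=5.5,fy=5.4,interpolation=cv2.INTER_CUBIC))
E
```

```text
(no output)
```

View pics/w5c.png

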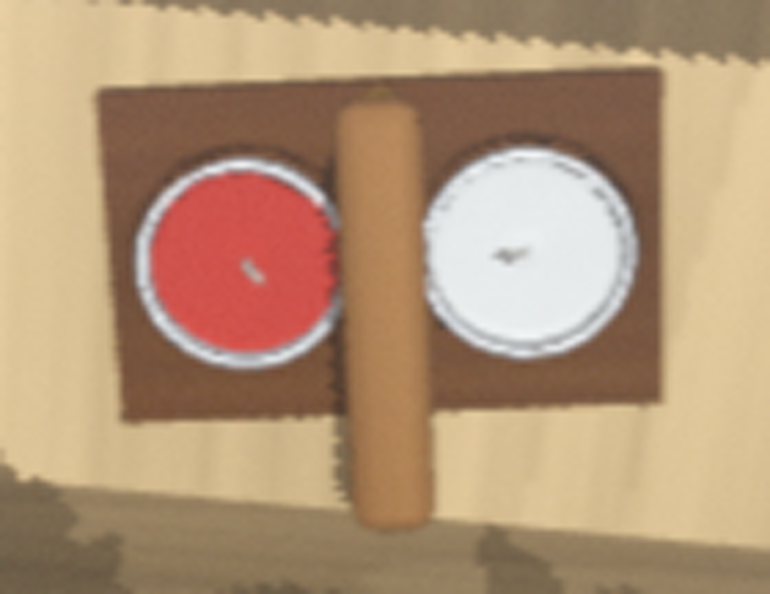

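```bash
python3 - <<'E'
from h import *
o=np.load('o5.npz'); w=wristcam(o)
f=lambda p:(250+p[0]/5.5-.4,160+p[1]/5.4-.4)
C=[unproj(w,f(p),22) for p in [(98,90),(662,68),(662,403),(122,420)]]
for c in C: print(c.round(1))
print([np.linalg.norm(C[i]-C[(i+1)%4]).round(1) for i in range(4)],'centre',np.mean(C,0).round(1))
d=C[1]-C[0];d2=C[2]-C[3];e=C[0]-C[3];e2=C[1]-C[2]
print([np.degrees(np.arctan2(v[1],v[0])).round(1) for v in (d,d2)],[np.degrees(np.arctan2(v[1],v[0])).round(1)-90 for v in (e,e2)])
r=unproj(w,f((243,262)),32);h=unproj(w,f((528,252)),32);v=h-r
print(r,h,'mid',(r+h)/2,np.linalg.norm(v),np.degrees(np.arctan2(v[1],v[0])))
# bar edges, top face z=82 approx
a=unproj(w,f((378,103)),82);b=unproj(w,f((394,524)),75);v=a-b
print(a,b,'mid',(a+b)/2,np.linalg.norm(v),np.degrees(np.arctan2(v[1],v[0]))-90)
l=[unproj(w,f(p),75) for p in [(340,120),(418,120),(352,500),(433,500)]]
print([x.round(1) for x in l],np.linalg.norm(l[1]-l[0]),(l[0]+l[1])/2,(l[2]+l[3])/2)
v=l[0]+l[1]-l[2]-l[3];print(np.degrees(np.arctan2(v[1],v[0]))-90)
E
```

```text
[438.6 -16.9  22. ]
[529.9  29.5  22. ]
[559.3 -27.8  22. ]
[466.9 -74.1  22. ]
[np.float64(102.4), np.float64(64.4), np.float64(103.3), np.float64(63.8)] centre [498.7 -22.3  22. ]
[np.float64(26.9), np.float64(26.6)] [np.float64(26.400000000000006), np.float64(27.200000000000003)]
[475.17790583 -33.4163751   32.        ] [521.35819002 -10.12305491  32.        ] mid [498.26804792 -21.76971501  32.        ] 51.7223105907914 26.76636217028377
[482.51228309   9.23810959  82.        ] [514.84050135 -54.74078139  75.        ] mid [498.67639222 -22.7513359   78.5       ] 72.02369183924885 26.807244938371014
[array([478.6,   3.5,  75. ]), array([489.7,   8.6,  75. ]), array([506.7, -53.7,  75. ]), array([518.9, -48.2,  75. ])] 12.144850298301373 [484.15521673   6.04478182  75.        ] [512.81256749 -50.94625369  75.        ]
26.695061975840133
```

```bash
python3 - <<'E'
from h import *
x,y,a=498.6,-22.2,26.8
bot.gripper_to(0.65)
bot.move_to([x,y,200],quat(a))
bot.move_l([x,y,55.8],max_speed=80)
o=readout.get_obs(); print(o['time_s'],o['eef_pos'],o['contact_force'])
cv2.imwrite('pics/w6.png',cams.camera('wrist'))
cv2.imwrite('pics/s6.png',cv2.resize(cams.camera('side')[180:340,220:420],None,fx=3.5,fy=3.5))
E
```

```text
14.5333 [498.95873273 -22.2926407   56.23318332] [-0.24030125 -0.03690151 -0.42052241]
```

View pics/w6.png

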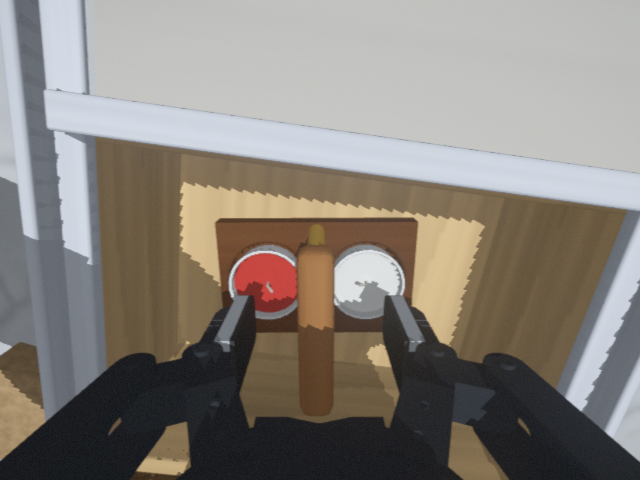

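View pics/s6.png

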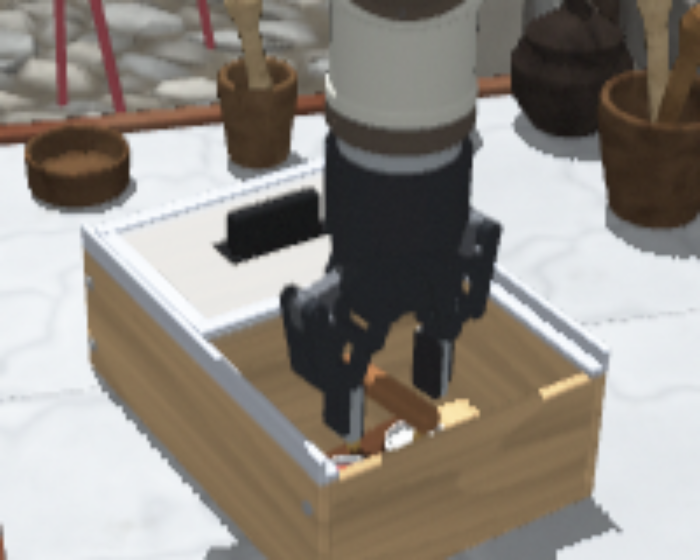

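```bash
python3 - <<'E'
from h import *
x,y=498.6,-22.2
bot.gripper_to(0.0)
o=readout.get_obs(); print(o['time_s'],o['eef_pos'],o['contact_force'],o['finger_gap'])
bot.move_l([x,y,64],max_speed=15); bot.sleep(0.3)
o=readout.get_obs(); print(o['time_s'],o['eef_pos'],o['contact_force'],o['ft_torque'],o['finger_gap'])
cv2.imwrite('pics/w7.png',cams.camera('wrist'))
cv2.imwrite('pics/s7.png',cv2.resize(cams.camera('side')[180:340,220:420],None,fx=3.5,fy=3.5))
E
```

```text
15.0833 [498.64080723 -22.27821482  55.89504482] [-0.57358654 -0.27140221  1.19314601] 0.15189524656421421
16.0833 [498.55520349 -22.1652611   63.93146208] [ 0.55699773  0.11384464 -1.94152967] [-0.00817139 -0.03694281 -0.03207649] 0.1503818652516194
```

View pics/w7.png

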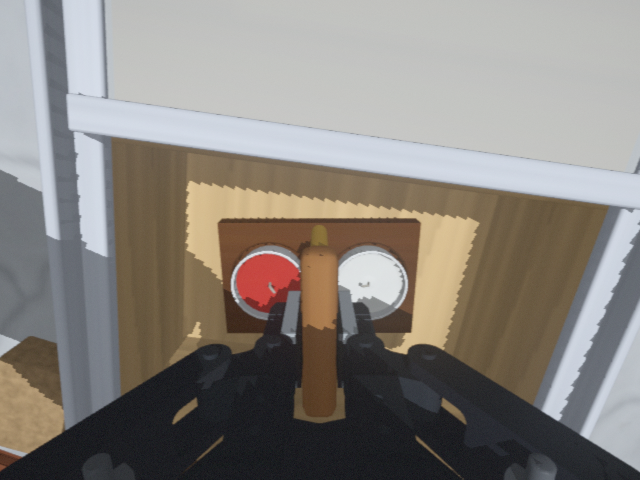

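View pics/s7.png

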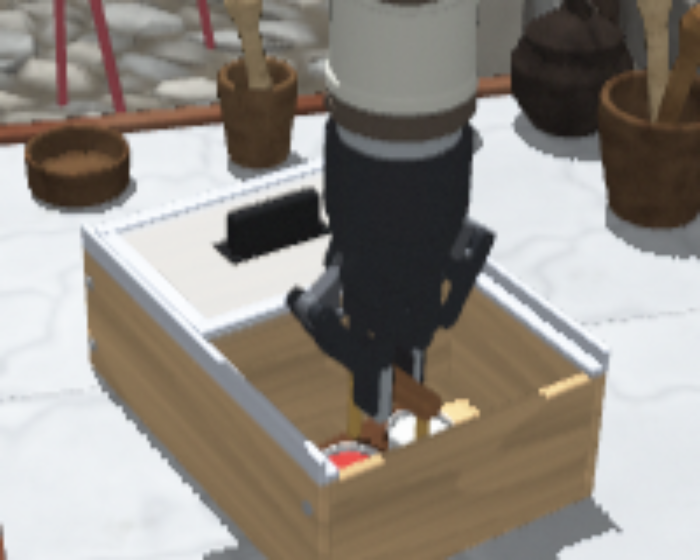

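```bash
python3 - <<'E'
from h import *
x,y=498.6,-22.2
for z in (130,310):
    bot.move_l([x,y,z],max_speed=50)
    o=readout.get_obs(); print(o['time_s'],o['eef_pos'],o['contact_force'],o['finger_gap'])
bot.sleep(1.0)
o=readout.get_obs(); print(o['time_s'],o['eef_pos'],o['ee_rot'],o['contact_force'],np.abs(o['qvel']).max(),o['finger_gap'])
np.savez('o8.npz',**{k:o[k] for k in('eef_pos','ee_rot')})
cv2.imwrite('pics/w8.png',cams.camera('wrist'))
cv2.imwrite('pics/s8f.png',cams.camera('side'));cv2.imwrite('pics/t8.png',cams.camera('top'))
cv2.imwrite('pics/s8.png',cv2.resize(cv2.imread('pics/s8f.png')[100:340,220:430],None,fx=2.5,fy=2.5))
E
```

```text
17.65 [498.28542035 -22.1168453  129.5576614 ] [ 0.73107828 -1.12857868 -2.54175427] 0.15179581859708136
21.4 [498.5516615  -22.18131546 309.89067572] [-0.10933635 -0.66700555 -1.97734753] 0.14976478601441548
22.4 [498.61495496 -22.20778784 310.00625383] [ 0.6022648   0.37053086  0.60224554 -0.37051897] [-0.8386738   0.16775918 -1.90632707] 0.0037134922560079055 0.15283997368185984
```

View pics/w8.png

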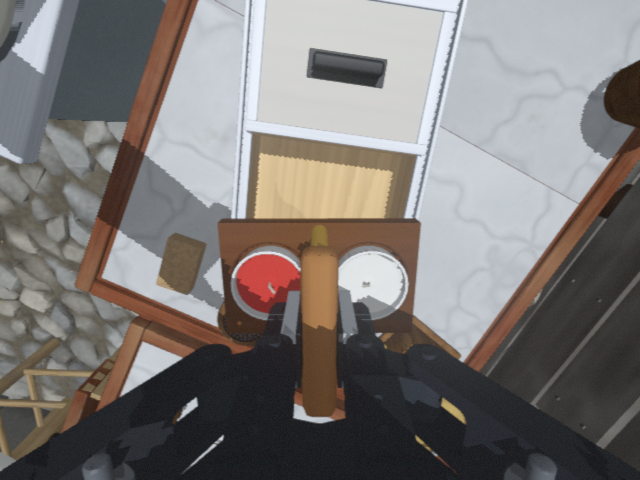

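View pics/s8.png

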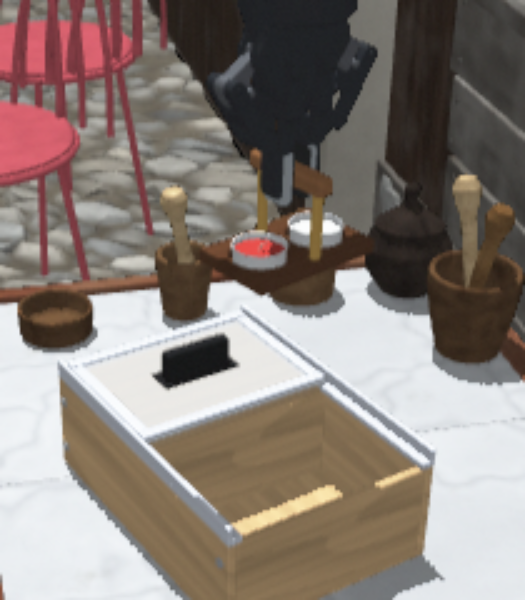

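View pics/t8.png

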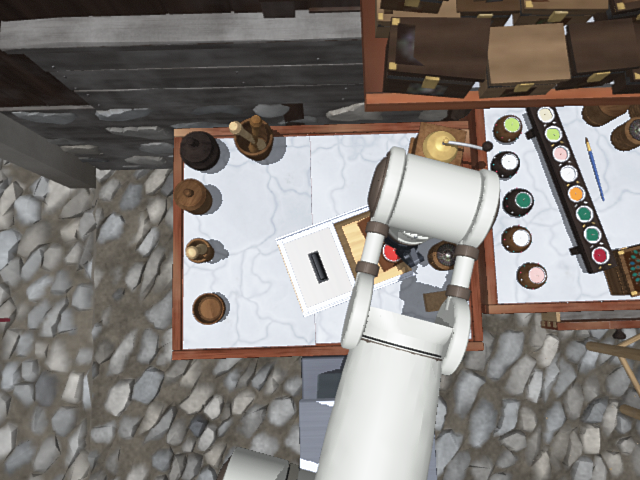

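```bash
python3 - <<'E'
from h import *
bot.sleep(4.0)
o=readout.get_obs(); print(o['time_s'],o['eef_pos'],o['ee_rot'],o['contact_force'],np.abs(o['qvel']).max(),o['finger_gap'])
im=cams.camera('wrist'); cv2.imwrite('pics/w9.png',im)
a=cv2.imread('pics/w7.png')[215:345,210:425].astype(float);b=cv2.imread('pics/w8.png')[215:345,210:425].astype(float);c=im[215:345,210:425].astype(float)
# shift of carrier between pictures (red channel edges of the base)
for n,(p,q) in {'w7-w8':(a,b),'w8-w9':(b,c)}.items():
    print(n,cv2.phaseCorrelate(p[...,2].copy(),q[...,2].copy(),cv2.createHanningWindow((215,130),cv2.CV_64F)),np.abs(p-q).mean())
t=cv2.imread('pics/t8.png'); cv2.imwrite('pics/t8c.png',cv2.resize(t[195:320,270:420],None,fx=5,fy=4.8,interpolation=cv2.INTER_CUBIC))
d=cv2.absdiff(t,cv2.imread('pics/top0.png')).max(2); print('bystander diff left', (d[120:345,175:265]>40).sum())
E
```

```text
26.55 [498.60789711 -22.21350321 310.01216479] [ 0.60226761  0.37052427  0.60224994 -0.37051384] [-0.54298332 -0.7215409  -3.1832542 ] 0.004828339945934602 0.15115358802488335
w7-w8 ((0.05165611952249094, 0.8317998946429697), 0.6659449457529093) 11.852295766249254
w8-w9 ((-0.0003415161691435742, 0.5574508841831971), 0.9703660402400253) 1.5700178890876566
bystander diff left 0
```

View pics/t8c.png

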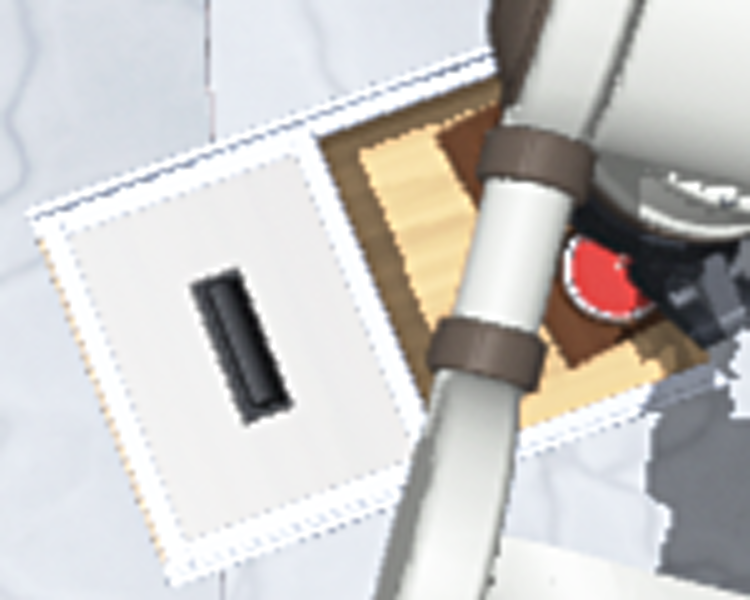

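View pics/w9.png

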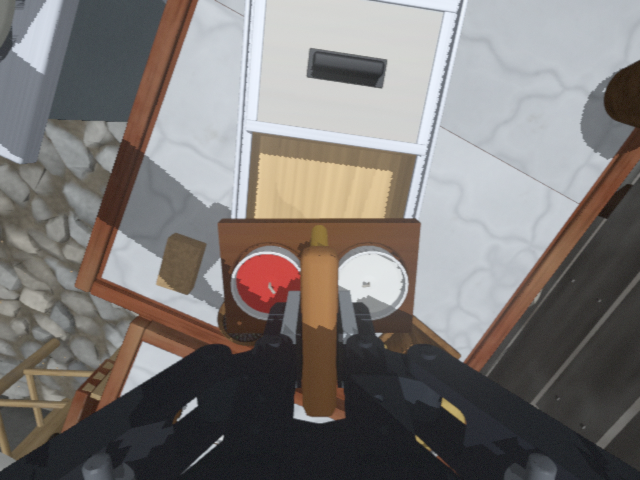

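```bash
python3 - <<'E'
import cv2,numpy as np
L={n:cv2.imread(f'pics/w{n}.png').astype(float) for n in (7,8,9)}
def sub(n,r): y0,y1,x0,x1=r; return L[n][y0:y1,x0:x1].mean(2).copy()
for name,r in {'carrier':(216,280,216,424),'base':(214,246,216,424),'background':(0,200,240,560),'bar':(240,420,296,344)}.items():
    w=cv2.createHanningWindow((r[3]-r[1]*0-r[2],r[1]-r[0]),cv2.CV_64F)
    for p,q in ((8,8),(8,9),(7,8)):
        A,B=sub(p,r),sub(q,r); print(name,p,q,np.round(cv2.phaseCorrelate(A,B,w)[0],3),np.abs(A-B).mean().round(2))
# row of the far edge of the base
for n in (7,8,9):
    g=L[n][205:235,330:410,2].mean(1); print(n,np.round(g[8:20]))
E
```

```text
carrier 8 8 [0. 0.] 0.0
carrier 8 9 [0.003 0.134] 1.39
carrier 7 8 [-0.048  0.481] 7.13
base 8 8 [0. 0.] 0.0
base 8 9 [ 0.015 -0.042] 1.41
base 7 8 [0.119 0.058] 8.24
background 8 8 [0. 0.] 0.0
background 8 9 [-0.01  0.  ] 0.29
background 7 8 [76.393 -3.104] 11.43
bar 8 8 [0. 0.] 0.0
bar 8 9 [-0.04   0.006] 0.6
bar 7 8 [-0.072  0.05 ] 1.53
7 [212. 212. 212. 211. 200. 130.  86.  81.  79.  85. 112. 115.]
8 [193. 192. 192. 192. 188. 132.  93.  86.  86.  90. 117. 121.]
9 [193. 192. 192. 192. 188. 133.  92.  87.  86.  91. 117. 120.]
```

```bash
python3 - <<'E'
from h import *
from rig import sign_off
bot.sleep(0.5)
o=readout.get_obs(); print(o['time_s'],o['eef_pos'],o['finger_gap'])
print(sign_off())
E
```

```text
27.1 [498.58947876 -22.20957499 309.99453324] 0.14999790056830228
the job is handed in; nothing more can be done
None
```

I opened the cover fully, lifted the carrier straight up out of the box, and handed the job in at about 27 s with the arm still holding it.

- **Cover:** I pinched its grip bar and slid it about 99.6 mm until it met the stop, where the push rose to about 17 N. It had started roughly 29 mm open. The last top picture shows it lying over the wooden roof.
- **Carrier:** I measured its centre at (498.6, -22.2) mm, turned 26.8° in the world frame. Its corners, the tealights and the handle bar agreed to within about 1 mm. I gripped the handle bar in the middle and lifted to TCP z = 310 mm. By calculation the underside is about 266 mm above the table, 160 mm above the track tops.
- **Stillness:** It was held about 5.7 s before hand-in, with the TCP steady to about 0.03 mm and the grip opening constant. In the wrist pictures, the edge of the carrier's base stays within about 0.1 pixel from just after the grasp to the end of the hold, so it has not tipped.
- **One check disagreed:** A correlation over the whole carrier crop gave a vertical shift of about 0.6 pixel during the hold. Separate checks of the base edge, handle bar and background showed no real movement, so I put this down to shading or image noise.
- **Tealights and other objects:** Both tealights are in their wells in the last picture. The objects left of the box are unchanged from the start. I did not measure the turned pot and sanding block on the right, because the arm partly hid them; the gripper never went near them.

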